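# Put the tank cover on the countertop fryer

### The job

Close the fryer for the night with the larger of the two loose metal covers: hook one of its short edges under the lip of the fryer's control head while the opposite edge is held up, then swing it down by hand, without dropping it, until it lies flat and fully home on its seat over the tank, and let go. Leave the smaller lid where it lies.

Things in the scene. Friction and masses are not known exactly. Their poses are not given: they have to be found in the camera images.
- cover: Larger cover: flat steel plate 220 (x) by 170 (y) by 5 mm, 0.45 kg, flat on the table; either short (170 mm) edge may be hooked. In its middle a black bar handle on two posts (y = +-36), flat-sided, 14 mm thick in x, 90 long in y, 23 to 49 mm above the plate's underside. Origin: centre of the underside; z up.
- small_lid: Smaller lid, not to be used: 140 by 120 by 5 mm, flat on the table, with the same black bar handle along its y. Origin: centre of its underside.
- seat (a point): Centre of the ledge round the open tank of the fixed steel fryer, 150 mm above the table: the cover is home with its origin here, its x along this x. z up, +x away from the grey control head. In mm from here: opening x +-95, y +-65; rims 10 thick rise to z 24 at the far end (inner face x 118) and sides (inner y +-97); head's front face x -118, its back x -198, its top z 45.
- lip (a point): Middle of the lip's free lower edge, 90 mm from the seat point towards the head and 26 mm higher; axes as the seat's. The lip, a 6 mm steel flange, runs 28 mm back from here to the head, y +-97 mm. Under it goes the cover's edge, down to the ledge, with the opposite edge raised some 15 degrees to clear the far rim: laid in flat, the cover is too long.

How it is judged:
By the outcome, as a careful person would: the job done as asked, in the order asked, and still so for the second after the job is handed in, with the robot touching nothing.
It also fails if it takes over 42 s, if anything falls off the work surface, if the arm or the gripper's body presses on something with over 40 N, if the wrist force passes 120 N, or if a joint passes its speed limit or range.

### The arm

A 6-joint arm with a two-finger parallel gripper is mounted at the origin on the work surface. World frame = base frame: x ahead of the robot, y to its left, z up, the work surface at z = 0. Lengths are in m, angles in rad, forces in N, time in s.
With the tool pointing down it reaches from about 0.4 to 0.825 m from the base axis. Payload 7 kg.
Tool frame: the origin (TCP) lies midway between the tips of the shut fingers; the grasp point (between the pads) lies 19 mm behind it; z points along the fingers, y is the direction in which the jaws open and shut (so a half turn about z gives the same grasp; the last joint's range is limited). The gripper opens to 85 mm and grips with 20 to 120 N. Pads are 22 mm wide; open, the fingers measure 114 mm over their backs; the gripper's body (76 mm by 85 mm) begins 54 mm behind the grasp point. The pads swing forward as they close: fully open they stand 13 mm farther back than shut.
Start: joints at [-1.02, 0.359, 0.012, 0, -1.224, -0.288], TCP at [0.175, -0.652, 0.231] pointing down, gripper open.
Joint ranges: [-3.07, 3.07], [-1.43, 2.12], [-1.02, 1.25], [-3.03, 1.67], [-3.05, -0], [-3.03, 3.03]. Speed limits (rad/s): [2.39, 2.39, 3.01, 3.14, 3.14, 3.14].

### API

Orientations are given as [roll, pitch, yaw] about the fixed x, y, z axes, in that order (R = Rz(yaw) Ry(pitch) Rx(roll)).
In Python, from workcell import arm gives the robot as it stands.
- The arm moves only by the tool arm_command, never from a script. Its arguments are lists of equal length, an entry for each row: "claw": the opening, from -1 (shut) to 1 (fully open), so that 0 is half open; "xyz": the shift along the tool's x, y, z in units of 4 cm (1.0 is 4 cm), a list of three; "spin": the turn about the tool's z in units of 0.1 rad (1.0 is 0.1 rad). A call has 1 to 5 rows; each row shifts and turns the commanded pose from where the row before left it, along the tool's axes as they then stand; what a row does not reach is not made up. A row lasts 1/8 s, in which the tool goes at most 62.5 mm and 10.7 degrees, less where a joint would pass 70% of its speed; a pose out of reach is approached as far as the arm can. A call with a number of a shift or a turn outside -1 to 1 is refused whole. A call with a gripper value outside its range is refused whole. The fingers move at their own pace and stop on an object; "squeeze" is the grip in N (left out, the last holds). Time passes only in rows, so rows that do not move let the fingers close. It gives the time, the measured TCP pose, the force and the opening at its end, in the units of the state.
- arm.read_state(): the state, without advancing time (a new reading comes with each control period).
- arm.camera(name): name is "scene" or "side" or "wrist"; returns the picture (400x640x3 uint8, red, green, blue); there is no depth.
- arm.camera_info(name): a dict with "intrinsics" (3x3 intrinsics, pixels), "origin" and "attitude" of the camera in the world. Camera axes: x right, y down, z forward; pixel columns grow to the right and rows downward; lengths in m; the calibration is good to about 2 mm. A picture is of the moment at which its call begins: read the wrist's pose just before it. camera_info takes no time and is no camera call; for the wrist camera it gives the pose at the moment of the call.
- arm.sign_off(): hands the job in, once; it reports no verdict.
Trained networks look in the newest picture that a camera, given by its name, has taken for a name from the list of things; names that differ only in an ending like _2 or _b are one class to them, and where a whole thing is asked for, a point or a joint stands for the part that bears it (a point fixed in the world has none). Each returns a list of dicts, best first, with "score" (0 to 1); they miss things now and then, are a little off and sometimes report something else, mostly with a low value. They report only what shows in the picture. A call takes as long as a camera call.
- arm.find_in(camera, label): "position" ([column, row] in pixels, amid what is visible of it).
- arm.cut_out(camera, label): "region" (400x640 bool, what is visible of it) and "position" ([column, row] in pixels, amid what is visible of it).
- arm.place_of(camera, label): "position" ([column, row] in pixels: a listed point, or the origin of a listed thing).
The state is a dict: "clock": time; "qpos": joint angles; "joint_vel": joint speeds; "tau": joint torques, N m; "tool_pos": TCP position; "tcp_rot": TCP orientation; "force": force on the tool from outside, world axes, zero at the start; "moment": the same for the moment, N m; "opening": finger opening in m.
Only numpy, scipy, OpenCV 4.12 (cv2) and the standard library are available. Lean on these libraries where they do the work, as an engineer would, in place of code of your own. Each camera call takes 0.05 s, during which the arm holds its last target.

## Working session

There is one attempt and no reset: what is moved stays moved. The work goes in short steps, Python scripts to look and compute and a tool call to move; the robot and the scene stay as the last step left them, time stands still between calls to the robot, and variables do not carry over. Pictures are saved under pics/ and viewed, and the job is handed in when it is done.

Besides the shell and the picture viewer there is one more tool, called after "Request:" as a command line: name --pt "numbers of a row" for each row, then --argument value for the rest. arm_command: Moves the arm, as the interface text tells. Shifts and turns lie within -1 to 1; 1 stands for 4 cm of shift or 0.1 rad of turn. Its arguments: {"type":"object","properties":{"claw":{"type":"array"},"xyz":{"type":"array"},"spin":{"type":"array"},"squeeze":{"type":"number"}},"required":["claw","xyz","spin"]}

```bash
ls; mkdir -p pics; python3 - <<'E'
from workcell import arm
import cv2,numpy as np
np.set_printoptions(precision=4,suppress=True)
print(arm.read_state())
for n in ["scene","side","wrist"]:
    im=arm.camera(n); cv2.imwrite(f"pics/{n}0.png",im[:,:,::-1]); print(n,arm.camera_info(n))
    for l in ["cover","small_lid","seat","lip"]:
        print(l,[(np.round(d["position"],1),round(d["score"],2)) for d in arm.place_of(n,l)][:3])
print(arm.read_state()["clock"])
E
```

```text
pics
{'clock': 0.0, 'qpos': array([-1.0199,  0.3594,  0.0111, -0.0004, -1.2241, -0.2881]), 'joint_vel': array([-0.0009,  0.0004, -0.0002, -0.0011, -0.0003,  0.0011]), 'tau': array([ -0.0004, -58.3318,  29.3426,   6.9367,  -0.0059,  -0.0001]), 'tool_pos': array([ 0.1752, -0.6514,  0.2304]), 'tcp_rot': array([ 3.14  , -0.0001, -2.879 ]), 'force': array([-0.301 , -1.0656, -0.8258]), 'moment': array([-0.0131, -0.0171, -0.0085]), 'opening': 0.08556954258720752}
scene {'intrinsics': array([[439.6374,   0.    , 321.133 ],
       [  0.    , 439.6374, 198.3983],
       [  0.    ,   0.    ,   1.    ]]), 'origin': array([ 0.8364, -0.6437,  0.8854]), 'attitude': array([-2.3922, -0.007 ,  0.4984])}
cover [(array([320.3, 241. ]), 0.87)]
small_lid [(array([220.9, 339.8]), 0.83)]
seat [(array([383.6, 125.6]), 0.94)]
lip [(array([352.3, 112.8]), 0.59)]
side {'intrinsics': array([[382.0902,   0.    , 319.8348],
       [  0.    , 382.0902, 203.1403],
       [  0.    ,   0.    ,   1.    ]]), 'origin': array([-0.0279,  0.6014,  0.8595]), 'attitude': array([-2.2884, -0.0156, -2.4115])}
cover [(array([324.8, 229. ]), 0.64)]
small_lid [(array([399.2, 191.1]), 0.7)]
seat [(array([231.5, 254.6]), 0.65)]
lip [(array([260.4, 264.7]), 0.9)]
wrist {'intrinsics': array([[348.5638,   0.    , 323.7922],
       [  0.    , 348.5638, 195.8569],
       [  0.    ,   0.    ,   1.    ]]), 'origin': array([ 0.1021, -0.6704,  0.374 ]), 'attitude': array([ 2.8401, -0.0009,  1.8342])}
cover []
small_lid []
seat []
lip []
0.75
```

View pics/scene0.png

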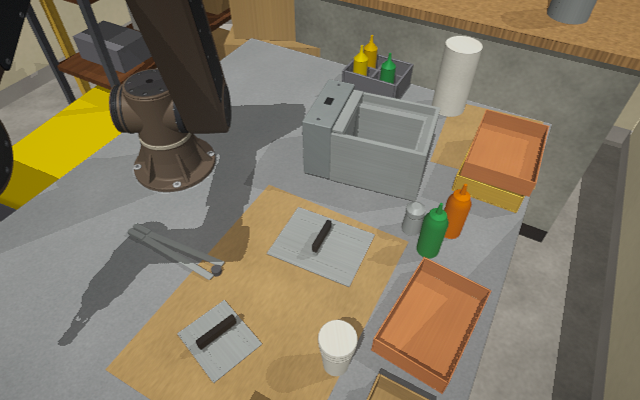

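View pics/side0.png

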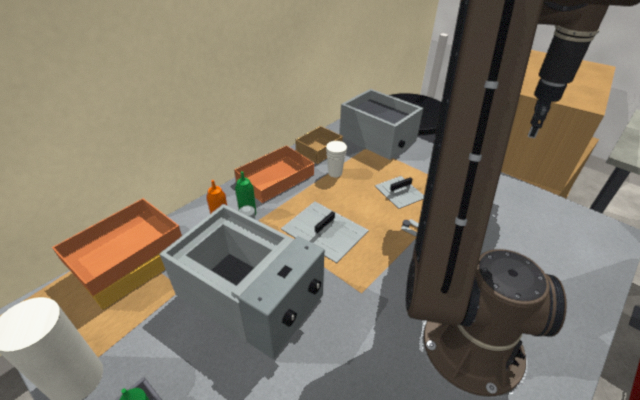

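```bash
cat > h.py <<'E'
import numpy as np,cv2
from scipy.spatial.transform import Rotation as R
np.set_printoptions(precision=4,suppress=True)
def Rm(a): return R.from_euler('xyz',a).as_matrix()
class Cam:
    def __init__(s,i): s.K=np.array(i["intrinsics"]);s.o=np.array(i["origin"]);s.R=Rm(i["attitude"])
    def ray(s,p): 
        d=s.R@np.linalg.solve(s.K,[p[0],p[1],1]); return d/np.linalg.norm(d)
    def onz(s,p,z): d=s.ray(p); return s.o+d*(z-s.o[2])/d[2]
    def proj(s,P):
        q=(np.atleast_2d(P)-s.o)@s.R@s.K.T; return q[:,:2]/q[:,2:]
def tri(c1,p1,c2,p2):
    d1,d2=c1.ray(p1),c2.ray(p2)
    t=np.linalg.lstsq(np.array([d1,-d2]).T,c2.o-c1.o,rcond=None)[0]
    a,b=c1.o+t[0]*d1,c2.o+t[1]*d2
    return (a+b)/2,np.linalg.norm(a-b)
E
python3 - <<'E'
from workcell import arm
from h import *
s=Cam(arm.camera_info("scene"));d=Cam(arm.camera_info("side"))
for n,a,b in [("cover",(320.3,241),(324.8,229)),("small",(220.9,339.8),(399.2,191.1)),("seat",(383.6,125.6),(231.5,254.6)),("lip",(352.3,112.8),(260.4,264.7))]:
    print(n,*tri(s,a,d,b))
E
```

```text
cover [ 0.5191 -0.0527  0.0081] 0.0005853085625650694
small [ 0.456  -0.3797  0.001 ] 0.0049081121725529754
seat [0.5344 0.2769 0.1515] 0.0019535934637976275
lip [0.446  0.2609 0.1719] 0.00013880422968020248
```

The scene view shows the cover, its bar at about (321,236), the small lid at (220,335), and the fryer with its tank at (390,120) and its head at (330,115). The side view shows the same, with the control head facing the robot. Next I'll measure yaws.

```bash
python3 - <<'E'
import cv2
s=cv2.imread("pics/scene0.png");d=cv2.imread("pics/side0.png")
cv2.imwrite("pics/sf.png",cv2.resize(s[70:210,290:450],None,fx=5,fy=4.2857,interpolation=cv2.INTER_CUBIC)[:600])
cv2.imwrite("pics/df.png",cv2.resize(d[200:360,155:335],None,fx=4.4444,fy=3.75,interpolation=cv2.INTER_CUBIC))
E
python3 - <<'E'
from workcell import arm
from h import *
arm.camera
for n in ["scene","side"]:
    c=Cam(arm.camera_info(n)); r=arm.cut_out(n,"cover")
    m=r[0]["region"].astype(np.uint8); print(r[0]["score"],m.sum())
    np.save(f"mask_{n}.npy",m)
    cs,_=cv2.findContours(m,cv2.RETR_EXTERNAL,cv2.CHAIN_APPROX_NONE)
    k=max(cs,key=cv2.contourArea)[:,0,:].astype(float)
    P=np.array([c.onz(p,0.004)[:2]*1000 for p in k],np.float32)
    rect=cv2.minAreaRect(P); print(n,rect, cv2.boxPoints(rect))
    hull=cv2.convexHull(k.astype(np.int32)); print(cv2.approxPolyDP(hull,6,True)[:,0].tolist())
print(arm.read_state()["clock"])
E
```

```text
0.95 4777
scene ((525.2537841796875, -56.175621032714844), (219.4330291748047, 173.23655700683594), 3.312342643737793) [[ 410.7159   23.9586]
 [ 420.7253 -148.9885]
 [ 639.7917 -136.3099]
 [ 629.7823   36.6373]]
[[299, 208], [373, 235], [349, 285], [269, 254]]
0.98 2550
side ((523.4519653320312, -53.18226623535156), (221.01370239257812, 171.63482666015625), 3.046231269836426) [[ 408.5408   26.6414]
 [ 417.6617 -144.7509]
 [ 638.3632 -133.0059]
 [ 629.2422   38.3864]]
[[283, 226], [316, 203], [366, 232], [333, 261]]
0.85
```

View pics/sf.png

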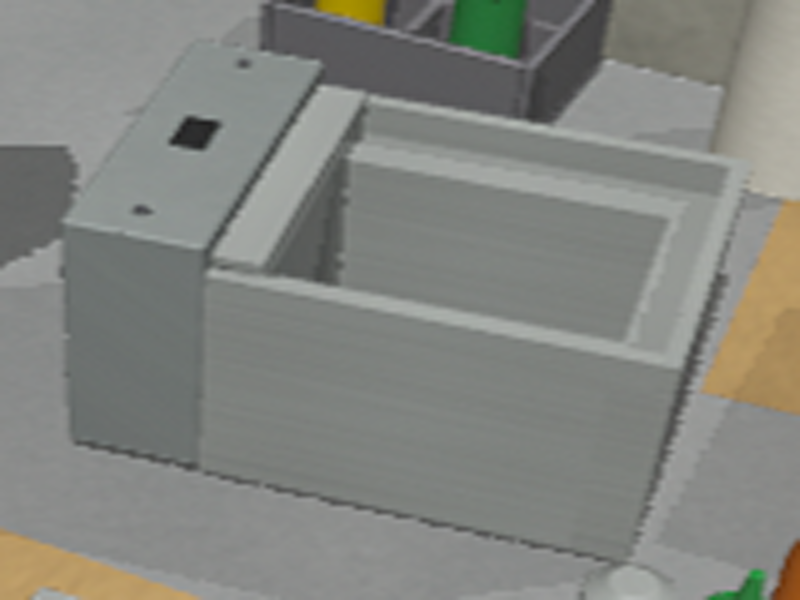

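View pics/df.png

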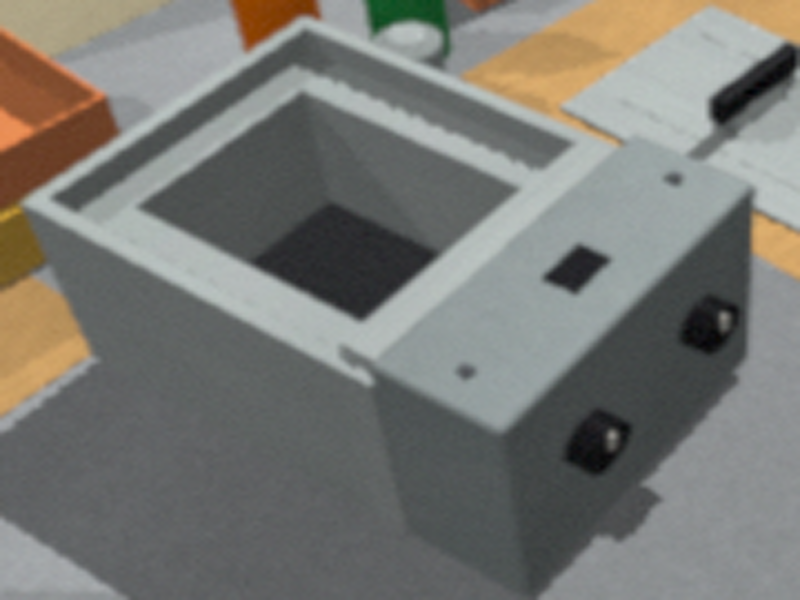

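```bash
python3 - <<'E'
from workcell import arm
from h import *
from scipy.optimize import least_squares
C={n:Cam(arm.camera_info(n)) for n in["scene","side"]}
F,H,B=128,-118,-198
obs=[("scene",F,1,24,439,107.3),("scene",F,-1,24,426.6,155.2),("scene",B,-1,45,303,122.5),("scene",H,-1,45,331,127.9),("scene",B,1,45,330,79.3),("scene",H,1,45,354.4,85.2),("scene",F,-1,-150,415.6,200.2),
("side",F,-1,24,223.6,204.5),("side",F,1,24,161.3,253.3),("side",H,1,45,239.4,296),("side",B,1,45,267.5,315.2),("side",B,-1,45,324.2,250.1),("side",H,-1,45,296.8,236.5),("side",B,1,-150,274.3,359.5)]
def f(p):
    r=[]
    for n,x,s,z,u,v in obs:
        hw=(107 if x==F else p[4]*1000)
        c,sn=np.cos(p[3]),np.sin(p[3]); X,Y=x/1000,s*hw/1000
        P=[p[0]+c*X-sn*Y,p[1]+sn*X+c*Y,p[2]+z/1000]
        r+=list(C[n].proj(P)[0]-[u,v])
    return np.array(r)
o=least_squares(f,[.534,.277,.15,.18,.107],loss='soft_l1')
print(o.x); print(f(o.x).reshape(-1,2))
p=o.x; print("lip",p[0]-.09*np.cos(p[3]),p[1]-.09*np.sin(p[3]))
E
```

```text
[0.5371 0.274  0.1467 0.1593 0.1037]
[[ 0.8272  0.6516]
 [-0.684   1.5175]
 [-1.4203 -1.4386]
 [ 0.0249 -0.2431]
 [-2.4026  0.3087]
 [-0.1388 -0.2907]
 [-1.248   4.334 ]
 [-0.6813 -0.2569]
 [-2.1245  0.7484]
 [-1.5337 -0.0336]
 [ 0.792  -0.6413]
 [-0.2608 -0.6935]
 [-0.8383 -0.7695]
 [ 0.126   2.1979]]
lip 0.4482026715405873 0.25967124271705233
```

```bash
cat >> h.py <<'E'
def plan(start,waypts):
    """start (x,y,z,yaw); waypts list of (x,y,z,yaw,n). prints rows rounded to .05 grid w/ error carried"""
    p=np.array(start,float); out=[]
    tgt0=p.copy()
    for *w,n in waypts:
        w=np.array(w,float); a=tgt0.copy()
        for i in range(1,n+1):
            t=a+(w-a)*i/n
            M=Rm([np.pi,0,p[3]])
            sh=np.round(M.T@(t[:3]-p[:3])/.04,2); sp=round(-(t[3]-p[3])/.1,2)
            p[:3]+=M@sh*.04; p[3]-=sp*.1
            out.append((sh.tolist(),sp))
        tgt0=w
    for i in range(0,len(out),5):
        c=out[i:i+5]; print("xyz",[x for x,_ in c]); print("spin",[s for _,s in c])
    print("end",p)
E
python3 - <<'E'
from h import *
plan((.1752,-.6514,.2304,-2.879),[(.522,-.0535,.21,-1.516,20)])
E
```

```text
xyz [[-0.61, 0.61, 0.03], [-0.66, 0.57, 0.02], [-0.68, 0.52, 0.03], [-0.73, 0.47, 0.02], [-0.75, 0.42, 0.03]]
spin [np.float64(-0.68), np.float64(-0.68), np.float64(-0.68), np.float64(-0.69), np.float64(-0.68)]
xyz [[-0.78, 0.37, 0.02], [-0.81, 0.31, 0.03], [-0.82, 0.26, 0.02], [-0.84, 0.21, 0.03], [-0.85, 0.14, 0.02]]
spin [np.float64(-0.68), np.float64(-0.68), np.float64(-0.68), np.float64(-0.68), np.float64(-0.68)]
xyz [[-0.86, 0.09, 0.03], [-0.87, 0.03, 0.03], [-0.86, -0.03, 0.02], [-0.86, -0.09, 0.03], [-0.85, -0.15, 0.02]]
spin [np.float64(-0.69), np.float64(-0.68), np.float64(-0.68), np.float64(-0.68), np.float64(-0.68)]
xyz [[-0.84, -0.2, 0.03], [-0.82, -0.26, 0.02], [-0.81, -0.32, 0.03], [-0.78, -0.37, 0.02], [-0.75, -0.43, 0.03]]
spin [np.float64(-0.68), np.float64(-0.69), np.float64(-0.68), np.float64(-0.68), np.float64(-0.68)]
end [ 0.5221 -0.0535  0.21   -1.516 ]
```

Request:
arm_command --claw '[1,1,1,1,1]' --pt "-0.6 0.6 0" --pt "-0.65 0.55 0.05" --pt "-0.7 0.5 0" --pt "-0.7 0.45 0.05" --pt "-0.75 0.4 0" --spin '[-0.7,-0.7,-0.7,-0.7,-0.7]'

```text
clock: 1.48
tool_pos: [0.2621, -0.5048, 0.2273]
tcp_rot: [-3.142, 0.0, -2.527]
force: [0.8, -0.3, 0.0]
opening: 0.0853
```

Request:
arm_command --claw '[1,1,1,1,1]' --pt "-0.8 0.35 0" --pt "-0.8 0.3 0.05" --pt "-0.8 0.25 0" --pt "-0.85 0.2 0.05" --pt "-0.85 0.15 0" --spin '[-0.7,-0.7,-0.7,-0.7,-0.7]'

```text
clock: 2.1
tool_pos: [0.348, -0.3556, 0.2234]
tcp_rot: [-3.141, 0.0, -2.177]
force: [-0.2, -0.1, 0.4]
opening: 0.0853
```

Request:
arm_command --claw '[1,1,1,1,1]' --pt "-0.85 0.1 0" --pt "-0.85 0 0.05" --pt "-0.85 0 0" --pt "-0.85 -0.1 0.05" --pt "-0.85 -0.15 0" --spin '[-0.7,-0.7,-0.7,-0.7,-0.6]'

```text
clock: 2.72
tool_pos: [0.4303, -0.2058, 0.2195]
tcp_rot: [-3.141, 0.0, -1.837]
force: [0.3, 0.2, 0.5]
opening: 0.0854
```

Request:
arm_command --claw '[1,1,1,1,1]' --pt "-0.85 -0.2 0" --pt "-0.85 -0.25 0.05" --pt "-0.8 -0.3 0" --pt "-0.8 -0.35 0.05" --pt "-0.75 -0.4 0" --spin '[-0.7,-0.7,-0.65,-0.6,-0.55]'

```text
clock: 3.35
tool_pos: [0.5116, -0.0525, 0.2154]
tcp_rot: [-3.141, 0.0, -1.517]
force: [0.2, 0.6, 0.4]
opening: 0.0855
```

```bash
python3 - <<'E'
from workcell import arm
from h import *
s=arm.read_state(); i=arm.camera_info("wrist"); im=arm.camera("wrist"); s2=arm.read_state()
cv2.imwrite("pics/w1.png",im[:,:,::-1])
print(s["clock"],s["tool_pos"],s["tcp_rot"],s2["tool_pos"],s["joint_vel"],i)
E
```

```text
3.35 [ 0.5116 -0.0525  0.2154] [-3.1412  0.0001 -1.5167] [ 0.5136 -0.0502  0.2154] [ 0.4205  0.1667  0.1929  0.0033 -0.0235  0.0154] {'intrinsics': array([[348.5638,   0.    , 323.7922],
       [  0.    , 348.5638, 195.8569],
       [  0.    ,   0.    ,   1.    ]]), 'origin': array([ 0.5157, -0.1271,  0.3582]), 'attitude': array([ 2.8391,  0.    , -3.0869])}
```

View pics/w1.png

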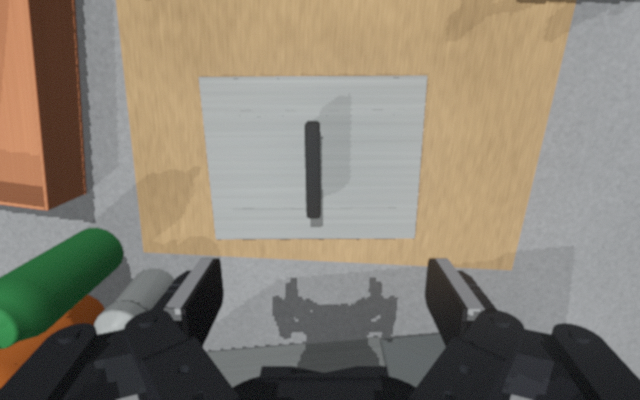

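```bash
python3 - <<'E'
from workcell import arm
from h import *
i={'intrinsics':np.array([[348.5638,0,323.7922],[0,348.5638,195.8569],[0,0,1]]),'origin':[.5157,-.1271,.3582],'attitude':[2.8391,0,-3.0869]}
c=Cam(i)
P=np.array([c.onz(p,.005) for p in [(200,76),(427,76),(415,238.5),(216,239.5)]]);print(P,P.mean(0))
for k in range(4): d=P[(k+1)%4]-P[k]; print(np.linalg.norm(d),np.degrees(np.arctan2(d[1],d[0])))
a,b=c.onz((312.5,122),.049),c.onz((313.5,217),.049);print(a,b,(a+b)/2,np.linalg.norm(a-b),np.degrees(np.arctan2(*(a-b)[:2])))
a,b=c.onz((306,168),.049),c.onz((321.5,168),.049);print(a,b)
s=Cam(arm.camera_info("scene"));d=Cam(arm.camera_info("side"))
# height check of bar centre: triangulate bar centre scene/wrist
print(tri(s,(322.5,234.5),c,(313.2,169)))
print(arm.read_state()["tool_pos"])
E
```

```text
[[ 0.6347 -0.1307  0.005 ]
 [ 0.4175 -0.1426  0.005 ]
 [ 0.4065  0.0267  0.005 ]
 [ 0.6258  0.0399  0.005 ]] [ 0.5211 -0.0517  0.005 ]
0.21760847900467498 -176.86634177893382
0.1696723792697641 93.71512772324054
0.219736693954785 3.4473737397994966
0.17086725049998994 -87.0014842022116
[ 0.5239 -0.0976  0.049 ] [ 0.519  -0.0093  0.049 ] [ 0.5215 -0.0534  0.049 ] 0.08841643344622882 176.80549753459348
[ 0.528  -0.0563  0.049 ] [ 0.5139 -0.0571  0.049 ]
(array([ 0.5229, -0.0513,  0.0344]), np.float64(0.0031556206807151965))
[ 0.5136 -0.0502  0.2154]
```

The wrist view shows the plate with corners (200,76), (427,76), (415,238), (216,239) and the bar from (313,122) to (313,217). That puts the centre at about (0.521, -0.053) with yaw 0.056, and the jaws are aligned with it.

Request:
arm_command --claw '[1,1,1,1]' --pt "0 -0.05 0.8" --pt "0 -0.05 0.9" --pt "0 0 0.8" --pt "0 0 0" --spin '[0,0,0,0]'

```text
clock: 3.9
tool_pos: [0.5136, -0.0537, 0.1135]
tcp_rot: [3.137, -0.001, -1.519]
force: [-0.8, -0.7, -0.7]
opening: 0.0855
```

Request:
arm_command --claw '[1,1,1,1]' --pt "0 -0.2 0.7" --pt "0 0 0.7" --pt "0 0 0.3" --pt "0 0 0" --spin '[0,0,0,0]'

```text
clock: 4.4
tool_pos: [0.5234, -0.053, 0.0478]
tcp_rot: [3.141, -0.0, -1.519]
force: [-0.2, 0.3, 0.4]
opening: 0.0853
```

```bash
python3 - <<'E'
from workcell import arm
from h import *
i=arm.camera_info("wrist"); im=arm.camera("wrist"); s=arm.read_state()
cv2.imwrite("pics/w2.png",im[:,:,::-1])
print(s["tool_pos"],s["tcp_rot"])
E
```

```text
[ 0.5239 -0.0529  0.0484] [-3.1405 -0.0001 -1.5184]
```

View pics/w2.png

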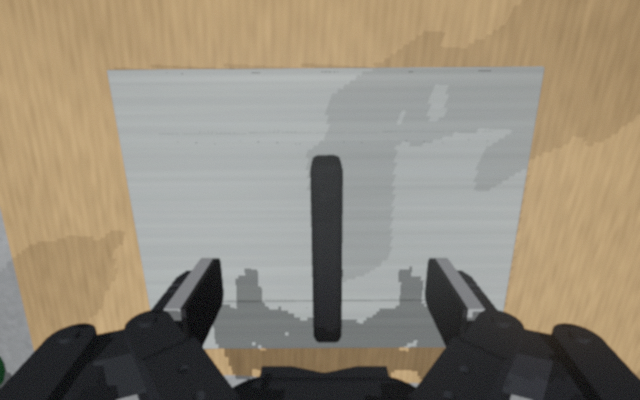

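Request:
arm_command --claw '[1,0,-1,-1,-1]' --pt "0 0.03 0.22" --pt "0 0 0" --pt "0 0 0" --pt "0 0 0" --pt "0 0 0" --spin '[0,0,0,0,0]' --squeeze 25

```text
clock: 5.08
tool_pos: [0.5223, -0.053, 0.0387]
tcp_rot: [-3.141, 0.0, -1.519]
force: [-2.6, -0.2, 7.4]
opening: 0.0131
```

Request:
arm_command --claw '[-1,-1,-1]' --pt "0 0 0" --pt "0 0 0" --pt "0 0 0" --spin '[0,0,0]'

```text
clock: 5.45
tool_pos: [0.5223, -0.053, 0.0388]
tcp_rot: [-3.141, 0.0, -1.519]
force: [-0.4, -0.5, 4.3]
opening: 0.0131
```

Request:
arm_command --claw '[-1,-1,-1,-1,-1]' --pt "0 0 -0.1" --pt "0 0 -0.2" --pt "0 0 -0.4" --pt "0 0 -0.4" --pt "0 0 0" --spin '[0,0,0,0,0]'

```text
clock: 6.08
tool_pos: [0.5226, -0.0529, 0.0836]
tcp_rot: [-3.139, 0.001, -1.519]
force: [0.4, 0.9, -5.1]
opening: 0.0131
```

```bash
python3 - <<'E'
from workcell import arm
from h import *
im=arm.camera("scene"); im2=arm.camera("side"); s=arm.read_state()
cv2.imwrite("pics/s3.png",cv2.resize(im[150:320,220:430,::-1],None,fx=3,fy=3))
print(s["clock"],s["tool_pos"],s["tcp_rot"],s["force"],s["moment"],s["opening"])
E
```

```text
6.175 [ 0.5215 -0.0531  0.0821] [ 3.1411  0.0003 -1.5192] [-0.1418  0.5897 -5.7615] [ 0.0543  0.0047 -0.0223] 0.013239536937157969
```

View pics/s3.png

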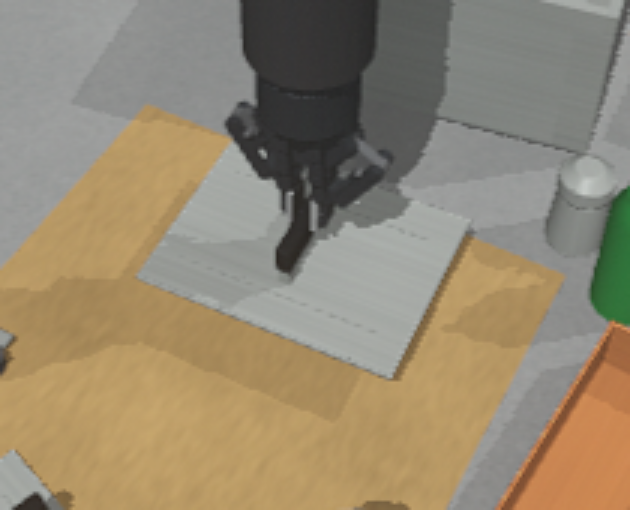

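Request:
arm_command --claw '[-1,-1,-1,-1,-1]' --pt "0 0 -0.6" --pt "0 0 -0.8" --pt "0 0 -1" --pt "0 0 -1" --pt "0 0 -0.8" --spin '[0,0,0,0,0]'

```text
clock: 6.8
tool_pos: [0.5216, -0.053, 0.251]
tcp_rot: [3.141, 0.0, -1.519]
force: [0.7, -0.3, -5.4]
opening: 0.0132
```

```bash
python3 - <<'E'
from h import *
plan((.522,-.053,.255,-1.519),[(.5617,.2797,.255,-1.41,15)])
E
```

```text
xyz [[-0.55, -0.09, -0.0], [-0.55, -0.1, -0.0], [-0.55, -0.11, -0.0], [-0.55, -0.1, -0.0], [-0.54, -0.11, -0.0]]
spin [np.float64(-0.07), np.float64(-0.08), np.float64(-0.07), np.float64(-0.07), np.float64(-0.07)]
xyz [[-0.55, -0.12, -0.0], [-0.55, -0.12, -0.0], [-0.54, -0.12, -0.0], [-0.55, -0.13, -0.0], [-0.54, -0.13, -0.0]]
spin [np.float64(-0.08), np.float64(-0.07), np.float64(-0.07), np.float64(-0.07), np.float64(-0.08)]
xyz [[-0.54, -0.13, -0.0], [-0.54, -0.14, -0.0], [-0.54, -0.14, -0.0], [-0.54, -0.15, -0.0], [-0.54, -0.15, -0.0]]
spin [np.float64(-0.07), np.float64(-0.07), np.float64(-0.07), np.float64(-0.08), np.float64(-0.07)]
end [ 0.5617  0.2798  0.255  -1.41  ]
```

Request:
arm_command --claw '[-1,-1,-1,-1,-1]' --pt "-0.3 -0.1 0" --pt "-0.5 -0.1 0" --pt "-0.6 -0.1 0" --pt "-0.6 -0.1 0" --pt "-0.6 -0.1 0" --spin '[-0.1,-0.1,-0.1,-0.1,-0.1]'

```text
clock: 7.42
tool_pos: [0.5332, 0.0539, 0.248]
tcp_rot: [3.138, -0.001, -1.468]
force: [0.4, 0.3, -5.2]
opening: 0.0131
```

Request:
arm_command --claw '[-1,-1,-1,-1,-1]' --pt "-0.6 -0.1 0" --pt "-0.6 -0.1 0" --pt "-0.6 -0.15 0" --pt "-0.6 -0.15 0" --pt "-0.6 -0.15 0" --spin '[-0.1,-0.1,-0.1,-0.1,-0.1]'

```text
clock: 8.05
tool_pos: [0.5454, 0.1762, 0.2499]
tcp_rot: [3.141, -0.0, -1.418]
force: [0.9, -0.7, -4.4]
opening: 0.0134
```

Request:
arm_command --claw '[-1,-1,-1,-1,-1]' --pt "-0.6 -0.15 0" --pt "-0.6 -0.15 0" --pt "-0.5 -0.15 0" --pt "-0.4 -0.1 0" --pt "-0.3 -0.05 0" --spin '[-0.1,0,0,0,0]'

```text
clock: 8.68
tool_pos: [0.5539, 0.2739, 0.2504]
tcp_rot: [3.141, -0.0, -1.409]
force: [-0.0, -0.4, -4.8]
opening: 0.0134
```

```bash
python3 - <<'E'
from workcell import arm
from h import *
im=arm.camera("scene"); im2=arm.camera("side");im3=arm.camera("wrist"); s=arm.read_state()
a=cv2.resize(im[60:220,280:480,::-1],None,fx=4,fy=3.75,interpolation=cv2.INTER_CUBIC);b=cv2.resize(im2[170:340,130:370,::-1],None,fx=3.3,fy=3.3,interpolation=cv2.INTER_CUBIC)
cv2.imwrite("pics/s4.png",a);cv2.imwrite("pics/d4.png",b);cv2.imwrite("pics/w4.png",im3[:,:,::-1])
print(s["clock"],s["tool_pos"],s["tcp_rot"],s["force"],s["moment"],s["opening"])
E
```

```text
8.825 [0.5537 0.2733 0.2503] [ 3.1412 -0.0002 -1.4083] [-0.4304 -1.4312 -5.0929] [-0.0977  0.0129 -0.0266] 0.013345268206458897
```

View pics/s4.png

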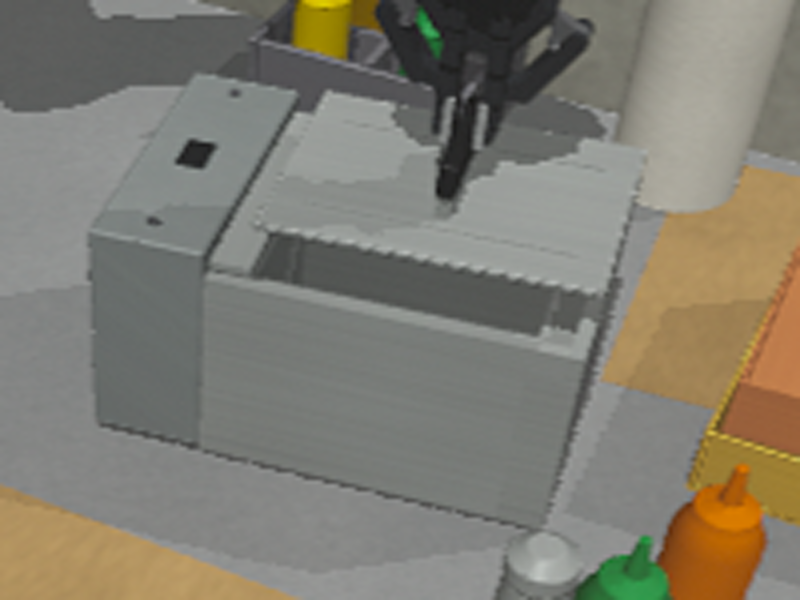

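View pics/d4.png

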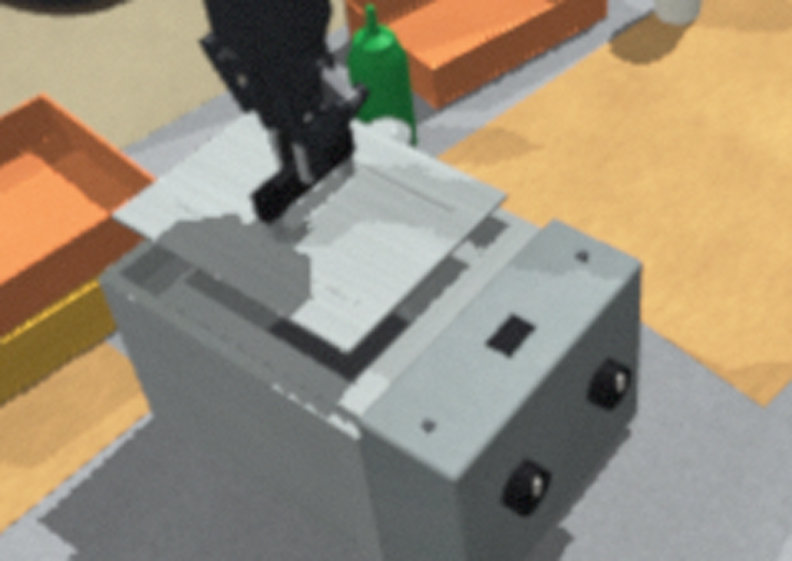

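View pics/w4.png

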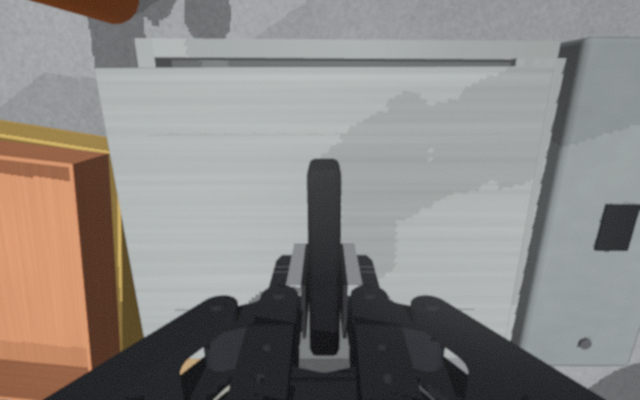

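The plate hangs level over the tank, just short of the lip. In the wrist view, the head's top front edge runs from (581,40) to about (542,364). I'll use it to refine the yaw and position.

```bash
python3 - <<'E'
import cv2
a=cv2.imread("pics/w4.png"); cv2.imwrite("pics/w4c.png",cv2.resize(a[20:380,470:640],None,fx=3.4,fy=1.65,interpolation=cv2.INTER_CUBIC))
from workcell import arm
from h import *
c=Cam(arm.camera_info("wrist"))
for p,z in [((581,40),.195),((542,364),.195),((136,39),.174),((560,59),.182)]:
    P=c.onz(p,z); print(p,P)
a,b=c.onz((581,40),.195),c.onz((542,364),.195); d=a-b; print(np.arctan2(-d[0],d[1]))
s=(.536,.2755);y=.163
for p,z in [((581,40),.195),((542,364),.195),((136,39),.174),((560,59),.182)]:
    P=c.onz(p,z)[:2]-s; print(np.cos(y)*P[0]+np.sin(y)*P[1],-np.sin(y)*P[0]+np.cos(y)*P[1])
# plate corner check: top surface z
z=.2503-.0388+.005
for p in [(98,69),(565,68)]:
    P=c.onz(p,z)[:2]-s; print("plate",np.cos(y)*P[0]+np.sin(y)*P[1],-np.sin(y)*P[0]+np.cos(y)*P[1])
E
```

```text
(581, 40) [0.4371 0.1545 0.195 ]
(542, 364) [0.385  0.3575 0.195 ]
(136, 39) [0.6772 0.191  0.174 ]
(560, 59) [0.4367 0.1629 0.182 ]
-2.8900240748903627
-0.11717930189642622 -0.10334350016384085
-0.13572001384244164 0.10544619291083993
0.12564156079533725 -0.10633531335638398
-0.11630173015131791 -0.09501239891311503
plate 0.12484152230001509 -0.08805329761231627
plate -0.0976464452021274 -0.08852337189567373
```

View pics/w4c.png

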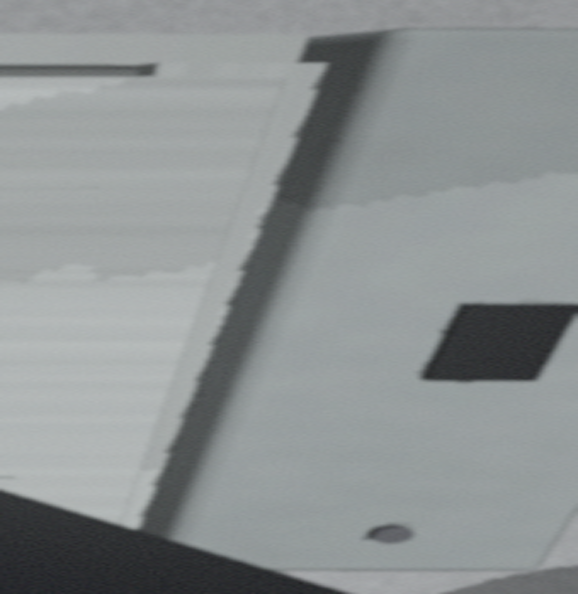

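```bash
python3 - <<'E'
from workcell import arm
from h import *
c=Cam(arm.camera_info("wrist"))
s=(.536,.2755);y=.163
def L(P): P=P[:2]-s; return np.array([np.cos(y)*P[0]+np.sin(y)*P[1],-np.sin(y)*P[0]+np.cos(y)*P[1]])
for n,p,q,z in [("head",(583.2,38.2),(521.5,344),.195),("plate",(553.8,71.5),(508.2,335),.2165),("sideRim",(136,39),(560,38.5),.174),("plateside",(98,69),(553.8,69),.2165)]:
    a,b=L(c.onz(p,z)),L(c.onz(q,z)); d=b-a; print(n,a,b,np.arctan2(d[1],d[0]))
print(L(np.array([.5537,.2733])))
E
```

```text
head [-0.1181 -0.1042] [-0.1185  0.0885] 1.5725917416161335
plate [-0.0926 -0.087 ] [-0.0946  0.0637] 1.5836859494027704
sideRim [ 0.1256 -0.1063] [-0.1191 -0.1066] -3.1403683554493886
plateside [ 0.1248 -0.0881] [-0.0924 -0.0881] -3.1414941804535306
[ 0.0171 -0.005 ]
```

Request:
arm_command --claw '[-1,-1,-1,-1]' --pt "-0.1 -0.2 0.2" --pt "0 0 0.3" --pt "0 0 0.2" --pt "0 0 0" --spin '[0,0,0,0]'

```text
clock: 9.32
tool_pos: [0.5606, 0.2776, 0.2212]
tcp_rot: [3.14, -0.001, -1.409]
force: [-0.7, 0.6, -5.1]
opening: 0.0132
```

```bash
cat >> h.py <<'E'
S=np.array([.536,.2755,.15]);Y=.163
def loc(P):
    P=np.array(P)-S; return np.array([np.cos(Y)*P[0]+np.sin(Y)*P[1],-np.sin(Y)*P[0]+np.cos(Y)*P[1],P[2]])*1000
def st():
    from workcell import arm
    s=arm.read_state(); p=loc(s["tool_pos"]); p[2]+=6
    print("t",s["clock"],"pivot",np.round(p,1),"yaw",s["tcp_rot"][2],"F",np.round(s["force"],1),"open",round(s["opening"]*1000,2))
E
python3 -c "
from h import *
st()"
```

```text
t 9.325 pivot [24.6 -1.9 77.2] yaw -1.4092292708781344 F [-0.7  0.6 -5.1] open 13.25
```

Request:
arm_command --claw '[-1,-1,-1,-1]' --pt "-0.05 -0.05 0.1" --pt "0 0 0.1" --pt "0 0 0.05" --pt "0 0 0" --spin '[0,0,0,0]'

```text
clock: 9.82
tool_pos: [0.5628, 0.2806, 0.2126]
tcp_rot: [-3.141, 0.0, -1.409]
force: [-0.6, 0.6, -4.4]
opening: 0.013
```

Request:
arm_command --claw '[-1,-1]' --pt "0 0 0.05" --pt "0 0 0" --spin '[0,0]'

```text
clock: 10.07
tool_pos: [0.5629, 0.2806, 0.2111]
tcp_rot: [-3.141, 0.0, -1.409]
force: [-1.6, -0.7, -0.5]
opening: 0.0134
```

```bash
python3 -c "
from h import *
st()"
```

```text
t 10.075 pivot [27.4  0.7 67.1] yaw -1.408565814511217 F [-1.6 -0.7 -0.5] open 13.38
```

Request:
arm_command --claw '[-1,-1,-1]' --pt "0 0.03 0.05" --pt "0 0.03 0.05" --pt "0 0 0" --spin '[0,0,0]'

```text
clock: 10.45
tool_pos: [0.5608, 0.2804, 0.2067]
tcp_rot: [-3.14, 0.0, -1.409]
force: [0.8, -1.2, -1.3]
opening: 0.0128
```

```bash
python3 - <<'E'
from h import *
st()
from workcell import arm
im2=arm.camera("side")
b=cv2.resize(im2[170:340,130:370,::-1],None,fx=3.3,fy=3.3,interpolation=cv2.INTER_CUBIC)
cv2.imwrite("pics/d5.png",b)
E
```

```text
t 10.45 pivot [25.3  0.8 62.7] yaw -1.4086733808585519 F [ 0.8 -1.2 -1.3] open 12.84
```

View pics/d5.png

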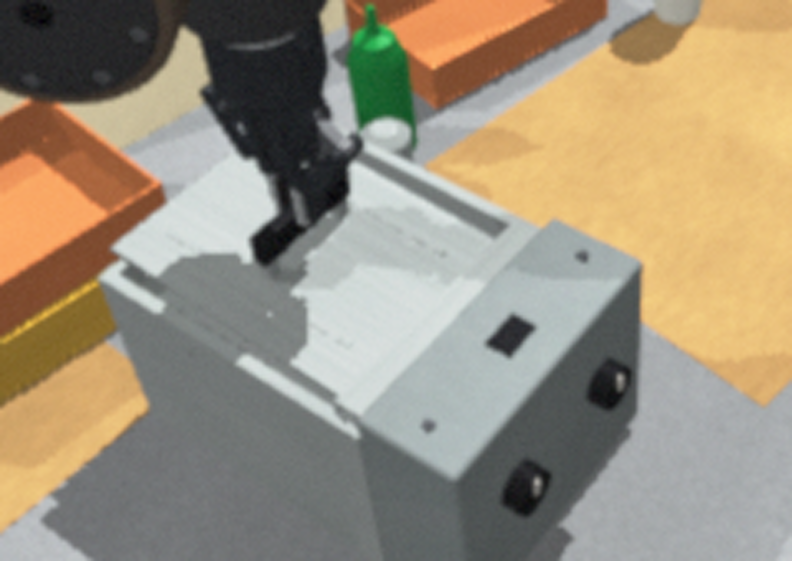

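The plate now tilts in the grip: far edge on the rim, near edge down in front of the lip. I'll lower it a little more, then slide it under the lip.

Request:
arm_command --claw '[-1,-1,-1,-1,-1]' --pt "0 0.05 0.08" --pt "0 0.1 0.02" --pt "0 0.1 0" --pt "0 0.1 0" --pt "0 0.1 0" --spin '[0,0,0,0,0]'

```text
clock: 11.12
tool_pos: [0.5421, 0.2772, 0.2024]
tcp_rot: [3.141, -0.0, -1.409]
force: [1.3, 0.6, -0.3]
opening: 0.0131
```

```bash
python3 - <<'E'
from h import *
st()
from workcell import arm
im2=arm.camera("side");im=arm.camera("scene")
b=cv2.resize(im2[170:340,130:370,::-1],None,fx=3.3,fy=3.3,interpolation=cv2.INTER_CUBIC)
a=cv2.resize(im[60:220,280:480,::-1],None,fx=4,fy=3.75,interpolation=cv2.INTER_CUBIC)
cv2.imwrite("pics/d6.png",b);cv2.imwrite("pics/s6.png",a)
st()
E
```

```text
t 11.125 pivot [ 6.3  0.7 58.4] yaw -1.4087490054568277 F [ 1.3  0.6 -0.3] open 13.09
t 11.225 pivot [ 5.9  0.6 58.4] yaw -1.4087255077042848 F [-2.5 -0.5 -0.3] open 13.03
```

View pics/d6.png

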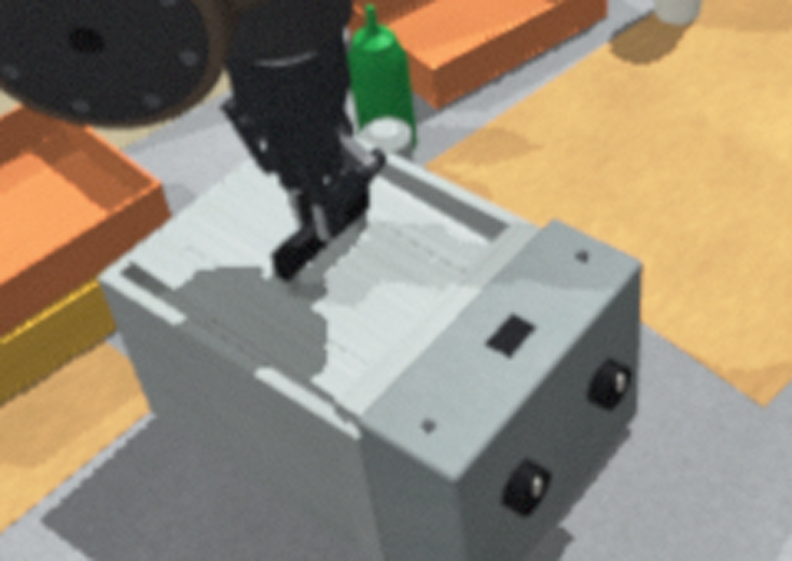

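View pics/s6.png

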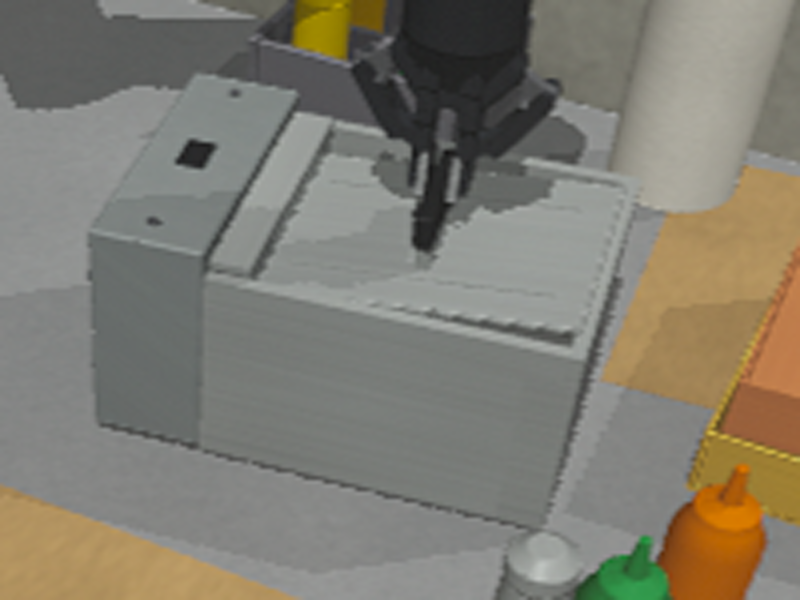

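The near edge is under the lip and the far edge is at the rim's inner face. Next I'll raise the handle so the hooked edge reacts against the lip and the far edge lifts clear.

Request:
arm_command --claw '[-1,-1,-1,-1,-1]' --pt "0 0.05 -0.1" --pt "0 0.05 -0.1" --pt "0 0.05 -0.1" --pt "0 0.03 -0.1" --pt "0 0 0" --spin '[0,0,0,0,0]'

```text
clock: 11.85
tool_pos: [0.5346, 0.2757, 0.2178]
tcp_rot: [3.14, -0.001, -1.409]
force: [-2.6, -0.6, -10.0]
opening: 0.0133
```

```bash
python3 - <<'E'
from h import *
st()
from workcell import arm
im2=arm.camera("side");im=arm.camera("scene")
b=cv2.resize(im2[170:340,130:370,::-1],None,fx=3.3,fy=3.3,interpolation=cv2.INTER_CUBIC)
a=cv2.resize(im[60:220,280:480,::-1],None,fx=4,fy=3.75,interpolation=cv2.INTER_CUBIC)
cv2.imwrite("pics/d7.png",b);cv2.imwrite("pics/s7.png",a)
st()
E
```

```text
t 11.85 pivot [-1.4  0.4 73.8] yaw -1.4090382668461494 F [ -2.6  -0.6 -10. ] open 13.32
t 11.95 pivot [-1.1  0.4 73.7] yaw -1.4089688303556258 F [-2.6 -1.1 -9.7] open 13.0
```

View pics/d7.png

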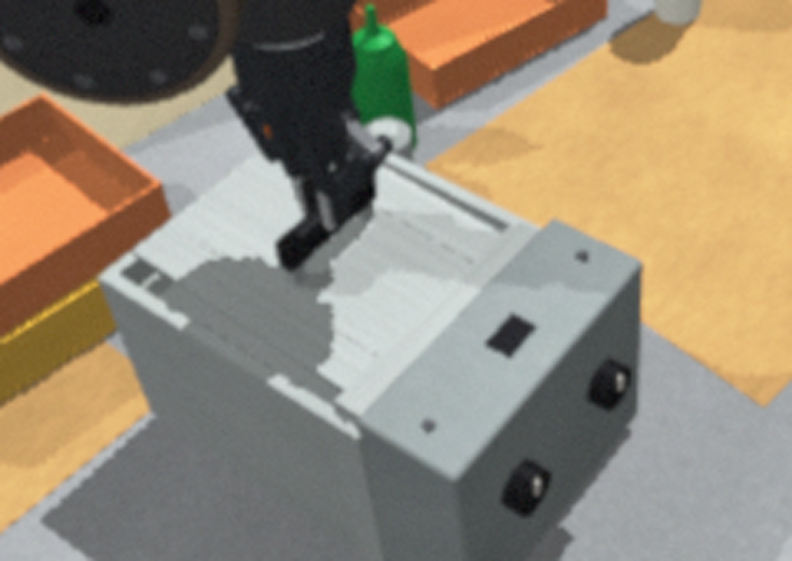

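View pics/s7.png

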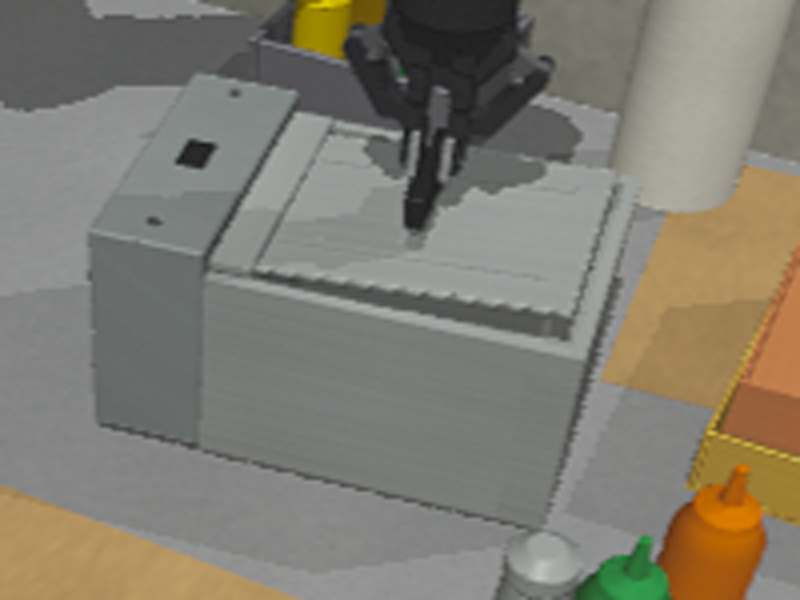

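Request:
arm_command --claw '[-1,-1,-1,-1]' --pt "0 0.05 -0.1" --pt "0 0.05 -0.1" --pt "0 0.05 0" --pt "0 0 0" --spin '[0,0,0,0]'

```text
clock: 12.45
tool_pos: [0.5302, 0.2753, 0.2272]
tcp_rot: [-3.14, 0.0, -1.409]
force: [0.7, -0.6, -10.6]
opening: 0.013
```

```bash
python3 - <<'E'
from h import *
st()
from workcell import arm
im=arm.camera("scene");im3=arm.camera("wrist")
a=cv2.resize(im[60:220,280:480,::-1],None,fx=4,fy=3.75,interpolation=cv2.INTER_CUBIC)
cv2.imwrite("pics/w8.png",im3[:,:,::-1]);cv2.imwrite("pics/s8.png",a)
st()
E
```

```text
t 12.45 pivot [-5.8  0.7 83.2] yaw -1.4085784021972052 F [  0.7  -0.6 -10.6] open 13.05
t 12.55 pivot [-5.7  0.8 83.1] yaw -1.4086588900634556 F [ 1.1 -0.5 -9.5] open 13.01
```

View pics/w8.png

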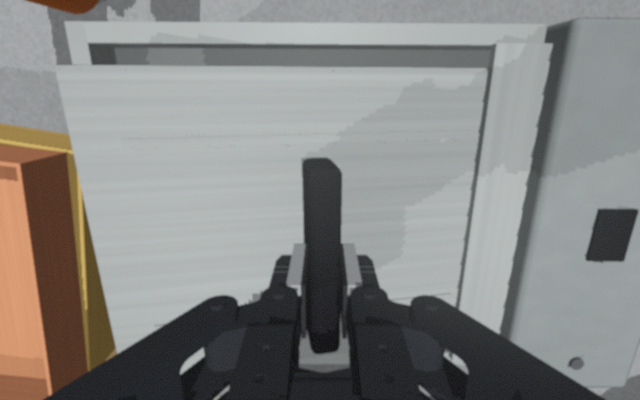

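View pics/s8.png

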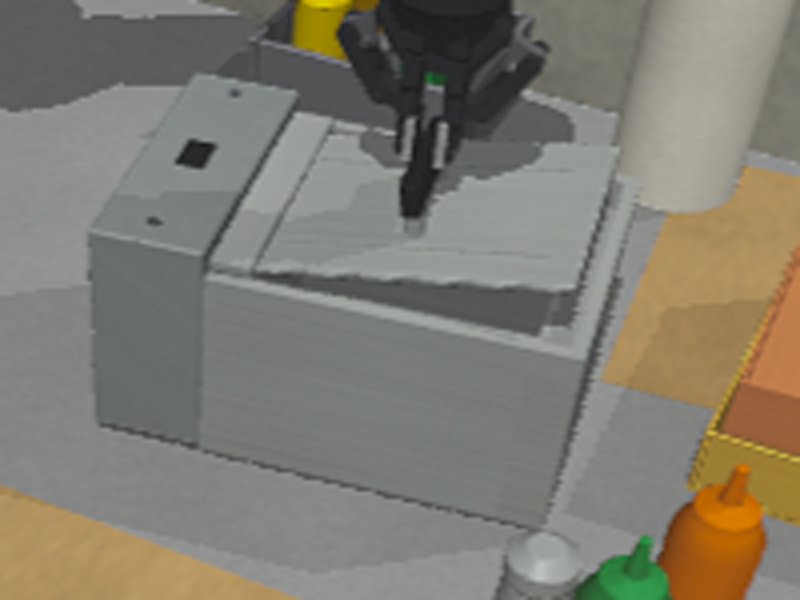

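Request:
arm_command --claw '[-1,-1,-1]' --pt "0 0.05 -0.1" --pt "0 0.05 -0.1" --pt "0 0 0" --spin '[0,0,0]'

```text
clock: 12.92
tool_pos: [0.5253, 0.2746, 0.2348]
tcp_rot: [3.142, 0.0, -1.409]
force: [0.5, 0.6, -10.7]
opening: 0.0129
```

```bash
python3 - <<'E'
from h import *
st()
from workcell import arm
im=arm.camera("scene");im3=arm.camera("wrist")
a=cv2.resize(im[60:220,280:480,::-1],None,fx=4,fy=3.75,interpolation=cv2.INTER_CUBIC)
cv2.imwrite("pics/w9.png",im3[:,:,::-1]);cv2.imwrite("pics/s9.png",a)
E
```

```text
t 12.925 pivot [-10.7   0.8  90.8] yaw -1.4086872640246595 F [  0.5   0.6 -10.7] open 12.94
```

View pics/s9.png

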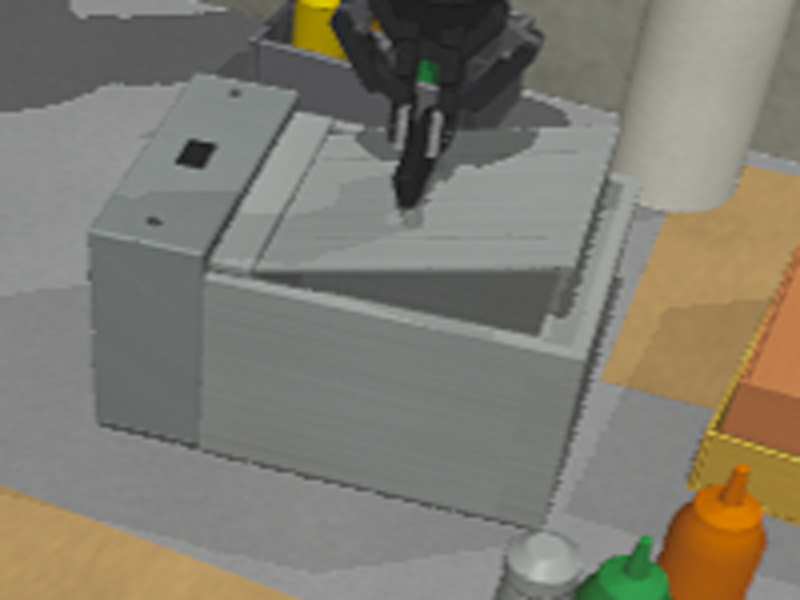

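View pics/w9.png

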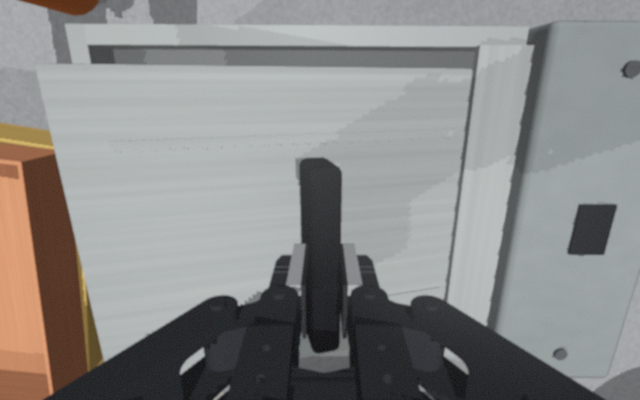

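Hooked at roughly 13–15°, with the far edge well above the rim and the near edge about 18 mm under the lip. Now I'll swing it down slowly.

Request:
arm_command --claw '[-1,-1,-1,-1,-1]' --pt "0 -0.05 0.1" --pt "0 -0.05 0.1" --pt "0 -0.05 0.1" --pt "0 -0.05 0.1" --pt "0 -0.05 0.1" --spin '[0,0,0,0,0]'

```text
clock: 13.65
tool_pos: [0.5357, 0.2761, 0.2143]
tcp_rot: [-3.142, -0.0, -1.409]
force: [-0.6, -0.8, -4.4]
opening: 0.013
```

```bash
python3 - <<'E'
from h import *
st()
from workcell import arm
im=arm.camera("scene");im3=arm.camera("wrist")
a=cv2.resize(im[60:220,280:480,::-1],None,fx=4,fy=3.75,interpolation=cv2.INTER_CUBIC)
cv2.imwrite("pics/w10.png",im3[:,:,::-1]);cv2.imwrite("pics/s10.png",a)
st()
E
```

```text
t 13.65 pivot [-0.2  0.7 70.3] yaw -1.4088329260421995 F [-0.6 -0.8 -4.4] open 13.05
t 13.75 pivot [-0.5  0.5 69.8] yaw -1.4089326528486406 F [ 0.6 -0.4 -4.8] open 13.12
```

View pics/s10.png

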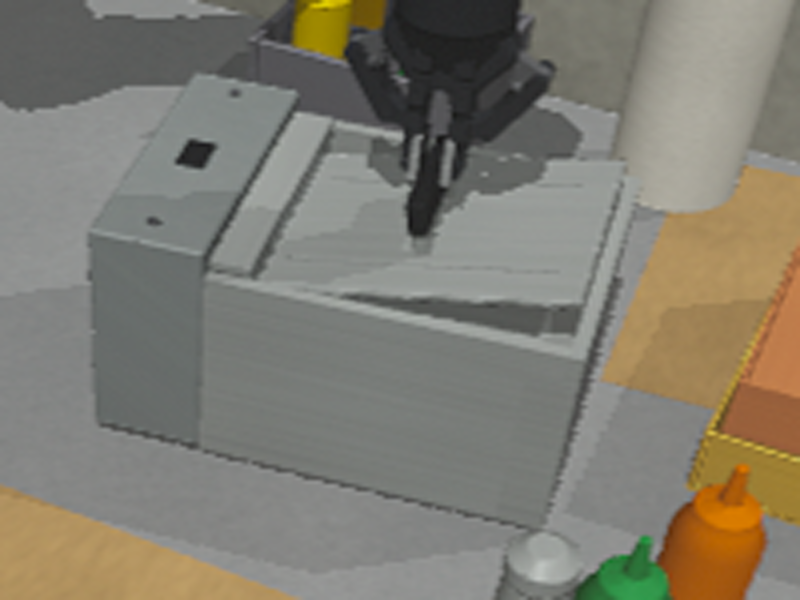

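View pics/w10.png

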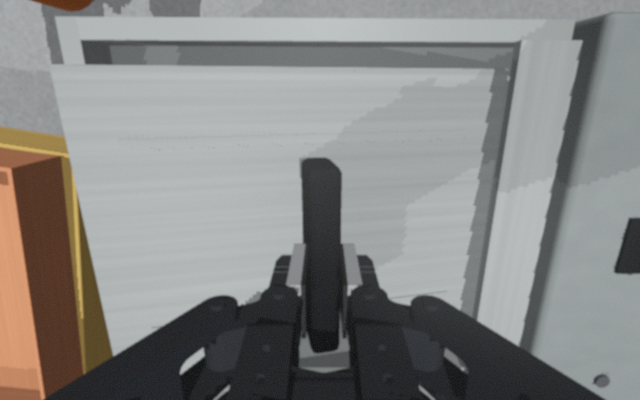

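The friction in the grip kept the tilt, so the near edge now rests on the ledge, but only about 7 mm under the lip. I'll push it back under, then swing down about that edge.

Request:
arm_command --claw '[-1,-1,-1,-1]' --pt "0 0.1 0" --pt "0 0.1 0" --pt "0 0.07 0" --pt "0 0 0" --spin '[0,0,0,0]'

```text
clock: 14.25
tool_pos: [0.5246, 0.2744, 0.2148]
tcp_rot: [-3.141, 0.0, -1.409]
force: [0.3, 0.1, -4.4]
opening: 0.0131
```

```bash
python3 - <<'E'
from h import *
st()
from workcell import arm
im=arm.camera("scene");im3=arm.camera("wrist")
a=cv2.resize(im[60:220,280:480,::-1],None,fx=4,fy=3.75,interpolation=cv2.INTER_CUBIC)
cv2.imwrite("pics/w11.png",im3[:,:,::-1]);cv2.imwrite("pics/s11.png",a)
st()
E
```

```text
t 14.25 pivot [-11.4   0.8  70.8] yaw -1.4085199615475528 F [ 0.3  0.1 -4.4] open 13.12
t 14.35 pivot [-11.2   0.8  70.7] yaw -1.4086318934733248 F [-0.7 -0.8 -5.7] open 13.27
```

View pics/s11.png

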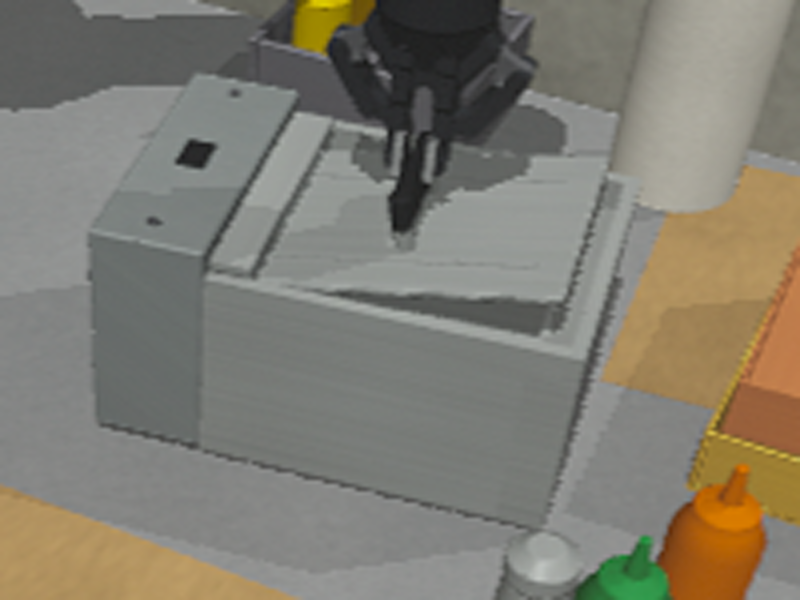

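View pics/w11.png

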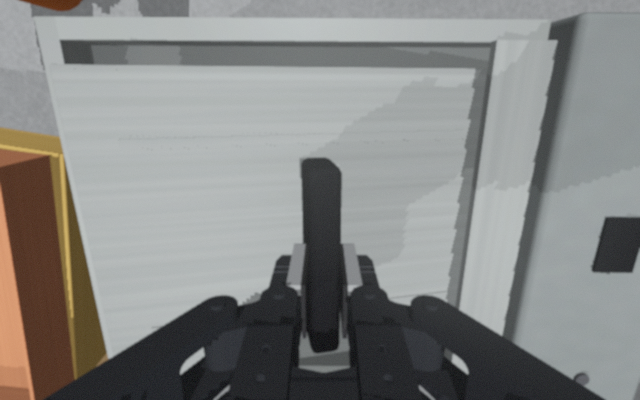

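Request:
arm_command --claw '[-1,-1,-1,-1]' --pt "0 -0.03 0.1" --pt "0 -0.04 0.1" --pt "0 -0.04 0.1" --pt "0 0 0" --spin '[0,0,0,0]'

```text
clock: 14.85
tool_pos: [0.5292, 0.275, 0.2019]
tcp_rot: [3.141, -0.001, -1.409]
force: [0.5, -0.3, -5.2]
opening: 0.0134
```

```bash
python3 - <<'E'
from h import *
st()
from workcell import arm
im=arm.camera("scene");im3=arm.camera("wrist")
a=cv2.resize(im[60:220,280:480,::-1],None,fx=4,fy=3.75,interpolation=cv2.INTER_CUBIC)
cv2.imwrite("pics/w12.png",im3[:,:,::-1]);cv2.imwrite("pics/s12.png",a)
st()
E
```

```text
t 14.85 pivot [-6.8  0.6 57.9] yaw -1.4089410206745454 F [ 0.5 -0.3 -5.2] open 13.38
t 14.95 pivot [-6.8  0.6 58.4] yaw -1.408862438077001 F [-0.9  0.7 -5.3] open 13.19
```

View pics/s12.png

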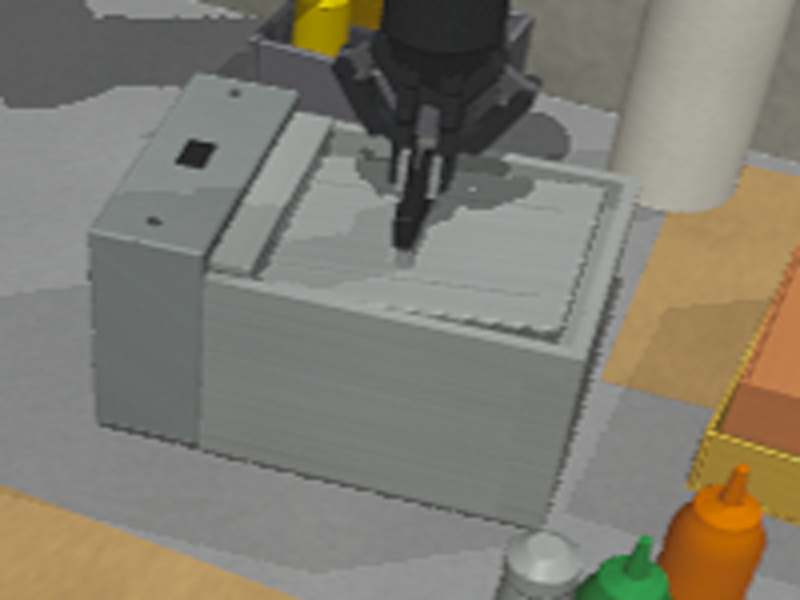

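View pics/w12.png

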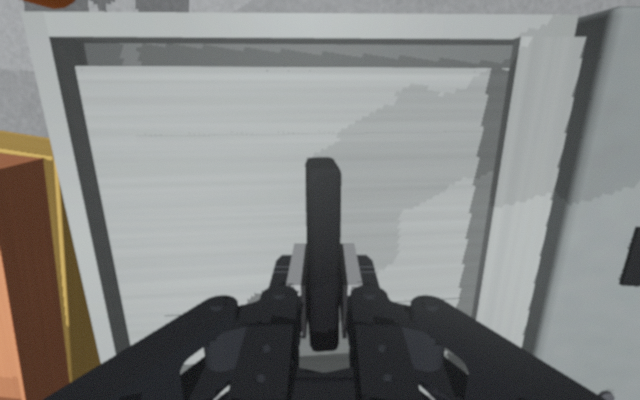

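Request:
arm_command --claw '[-1,-1,-1]' --pt "0 -0.05 0.1" --pt "0 -0.05 0.1" --pt "0 -0.03 0" --spin '[0,0,0]'

```text
clock: 15.32
tool_pos: [0.5342, 0.2758, 0.194]
tcp_rot: [3.141, -0.0, -1.409]
force: [-1.0, 0.6, -4.5]
opening: 0.0132
```

```bash
python3 - <<'E'
from h import *
st()
from workcell import arm
im3=arm.camera("wrist")
cv2.imwrite("pics/w13.png",im3[:,:,::-1])
st()
E
```

```text
t 15.325 pivot [-1.8  0.6 50. ] yaw -1.408938622659771 F [-1.   0.6 -4.5] open 13.23
t 15.375 pivot [-1.6  0.6 50.2] yaw -1.4089149087108335 F [ 0.2  0.8 -4.2] open 12.88
```

View pics/w13.png

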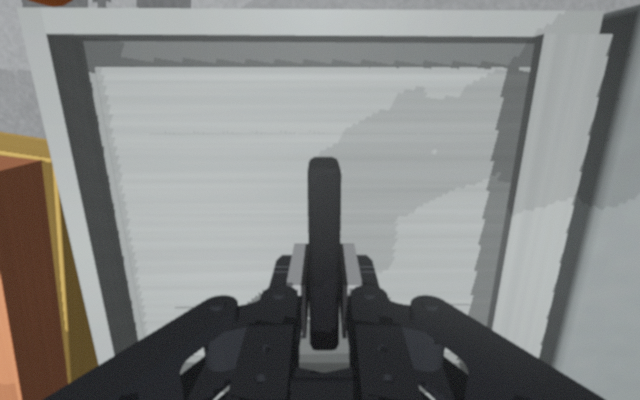

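Request:
arm_command --claw '[-1,-1,-1]' --pt "0 -0.03 0.07" --pt "0 0 0.05" --pt "0 0 0" --spin '[0,0,0]'

```text
clock: 15.75
tool_pos: [0.5355, 0.2761, 0.1921]
tcp_rot: [-3.14, 0.0, -1.408]
force: [-7.6, -1.5, 11.8]
opening: 0.0135
```

```bash
python3 - <<'E'
from h import *
st()
E
```

```text
t 15.75 pivot [-0.4  0.7 48.1] yaw -1.4080500115477235 F [-7.6 -1.5 11.8] open 13.5
```

```bash
python3 - <<'E'
from h import *
from workcell import arm
im=arm.camera("scene");im2=arm.camera("side");im3=arm.camera("wrist")
a=cv2.resize(im[60:220,280:480,::-1],None,fx=4,fy=3.75,interpolation=cv2.INTER_CUBIC)
b=cv2.resize(im2[170:340,130:370,::-1],None,fx=3.3,fy=3.3,interpolation=cv2.INTER_CUBIC)
cv2.imwrite("pics/w14.png",im3[:,:,::-1]);cv2.imwrite("pics/s14.png",a);cv2.imwrite("pics/d14.png",b)
c=Cam(arm.camera_info("wrist")); print(c.o.tolist(),arm.camera_info("wrist")["attitude"].tolist())
st()
E
```

```text
[0.5476633307616413, 0.20225804203451503, 0.33483307512855986] [2.8387085675068513, 0.0014039359441662125, -2.978229120113984]
t 15.9 pivot [-0.4  0.7 48.1] yaw -1.4080815918061147 F [-8.4 -1.9 12. ] open 12.98
```

View pics/s14.png

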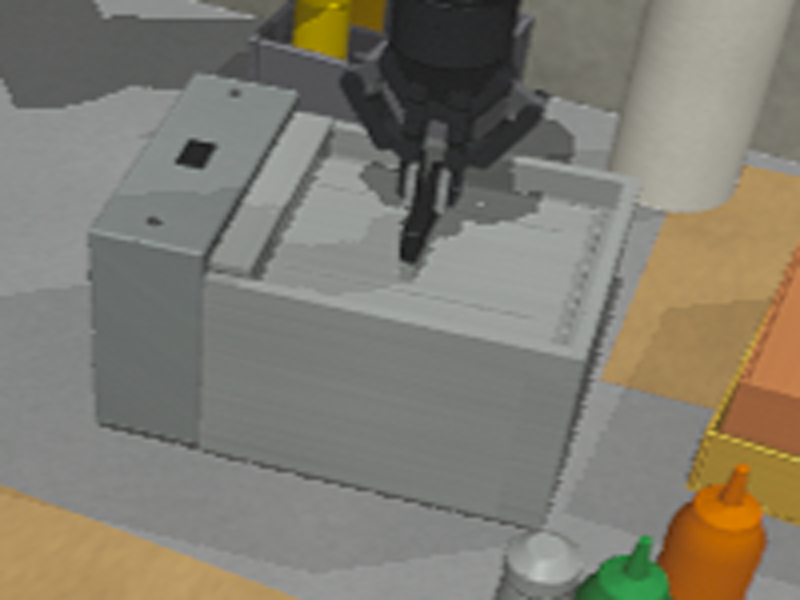

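View pics/d14.png

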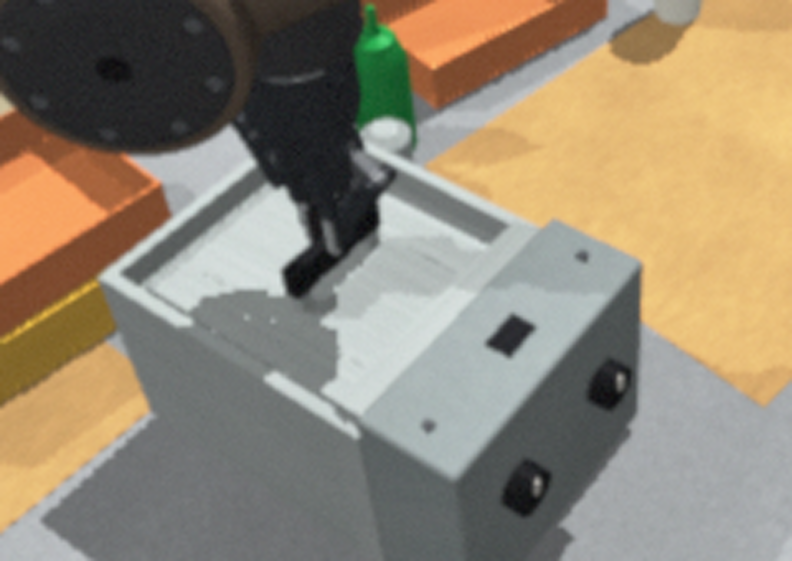

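View pics/w14.png

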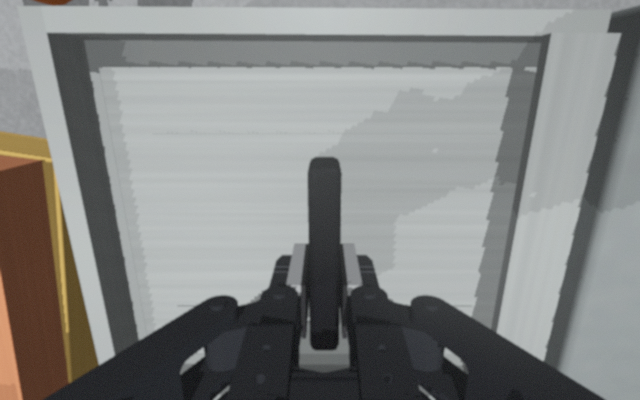

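```bash
python3 - <<'E'
from h import *
i={'intrinsics':np.array([[348.5638,0,323.7922],[0,348.5638,195.8569],[0,0,1]]),'origin':[.547663,.202258,.334833],'attitude':[2.8387086,.0014039,-2.9782291]}
c=Cam(i)
def W(x,y,z): x,y=x/1000,y/1000; return [S[0]+np.cos(Y)*x-np.sin(Y)*y,S[1]+np.sin(Y)*x+np.cos(Y)*y,S[2]+z/1000]
for n,p in [("plate far-y",(110,-85,5)),("plate far mid",(110,0,5)),("ledge corner",(118,-97,0)),("rim in top",(118,-97,24)),("rim out",(128,-107,24)),("plate near lip side",(-90,-85,5)),("lip corner",(-90,-97,32)),("ledge far mid",(118,0,0)),("bar -y end top",(0,-45,49)),("rim in mid",(118,0,24))]:
    print(n,c.proj(W(*p)).round(1))
import cv2
a=cv2.imread("pics/w14.png"); cv2.imwrite("pics/w14c.png",cv2.resize(a[20:220,30:190],None,fx=4,fy=3,interpolation=cv2.INTER_CUBIC))
E
```

```text
plate far-y [[96.1 63.4]]
plate far mid [[125.8 226.5]]
ledge corner [[81.3 37.7]]
rim in top [[43.4 30. ]]
rim out [[13.4  3.5]]
plate near lip side [[509.9  63.5]]
lip corner [[549.2  27. ]]
ledge far mid [[116.5 223.2]]
bar -y end top [[323.3 163.9]]
rim in mid [[ 89.4 240.9]]
```

View pics/w14c.png

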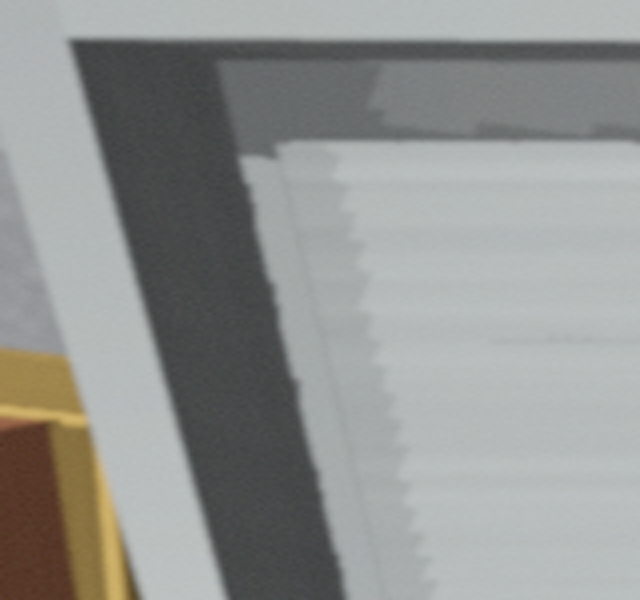

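In the wrist view, the plate's far corner at (100,68) sits, relative to the rim, where a home pose predicts it (within about 1 px, ~0.7 mm). I'll take the pressure off, let go and retreat.

Request:
arm_command --claw '[-1,-1,-0.4,0.2,0.6]' --pt "0 0 -0.05" --pt "0 0 0" --pt "0 0 0" --pt "0 0 0" --pt "0 0 0" --spin '[0,0,0,0,0]'

```text
clock: 16.52
tool_pos: [0.5357, 0.2762, 0.1917]
tcp_rot: [-3.141, 0.0, -1.409]
force: [-0.9, -0.0, -0.9]
opening: 0.0609
```

Request:
arm_command --claw '[0.6,0.6,0.6,0.6,0.6]' --pt "0 0 0" --pt "0 0 0" --pt "0 0 -0.3" --pt "0 0 -0.7" --pt "0 0 -1" --spin '[0,0,0,0,0]'

```text
clock: 17.15
tool_pos: [0.5351, 0.2758, 0.2725]
tcp_rot: [3.14, -0.001, -1.409]
force: [0.5, 1.0, 0.2]
opening: 0.0682
```

Request:
arm_command --claw '[0.6,0.6,0.6,0.6]' --pt "0 0 -1" --pt "0 0 -1" --pt "0 0 -0.5" --pt "0 0 0" --spin '[0,0,0,0]'

```text
clock: 17.65
tool_pos: [0.536, 0.2763, 0.3746]
tcp_rot: [-3.138, 0.002, -1.409]
force: [0.4, -0.9, 0.2]
opening: 0.0683
```

```bash
python3 - <<'E'
from h import *
from workcell import arm
st()
i=arm.camera_info("wrist");c=Cam(i)
im=arm.camera("scene");im2=arm.camera("side");im3=arm.camera("wrist")
for n in ["scene","side"]: print(n,[(np.round(d["position"],1),round(d["score"],2)) for d in arm.place_of(n,"cover")][:2])
a=cv2.resize(im[60:220,280:480,::-1],None,fx=4,fy=3.75,interpolation=cv2.INTER_CUBIC)
b=cv2.resize(im2[170:340,130:370,::-1],None,fx=3.3,fy=3.3,interpolation=cv2.INTER_CUBIC)
cv2.imwrite("pics/w15.png",im3[:,:,::-1]);cv2.imwrite("pics/s15.png",a);cv2.imwrite("pics/d15.png",b)
def W(x,y,z): x,y=x/1000,y/1000; return [S[0]+np.cos(Y)*x-np.sin(Y)*y,S[1]+np.sin(Y)*x+np.cos(Y)*y,S[2]+z/1000]
for n,p in [("plate far-y",(110,-85,5)),("plate far+y",(110,85,5)),("rim in -y",(118,-97,24)),("rim in +y",(118,97,24)),("lip -y",(-90,-97,32)),("plate lip -y",(-90,-85,5)),("bar -y",(0,-45,49)),("bar +y",(0,45,49))]:
    print(n,c.proj(W(*p)).round(1))
E
```

```text
t 17.65 pivot [  0.2   0.8 230.6] yaw -1.408728824794458 F [ 0.4 -0.9  0.2] open 68.25
scene [(array([383.1, 125.7]), 0.73)]
side [(array([232.1, 251. ]), 0.89)]
plate far-y [[213.   74.8]]
plate far+y [[227.4 234.1]]
rim in -y [[196.8  60.4]]
rim in +y [[216.3 251.3]]
lip -y [[425.3  59.6]]
plate lip -y [[416.7  74.7]]
bar -y [[324.9 120.5]]
bar +y [[324.8 214.7]]
```

View pics/s15.png

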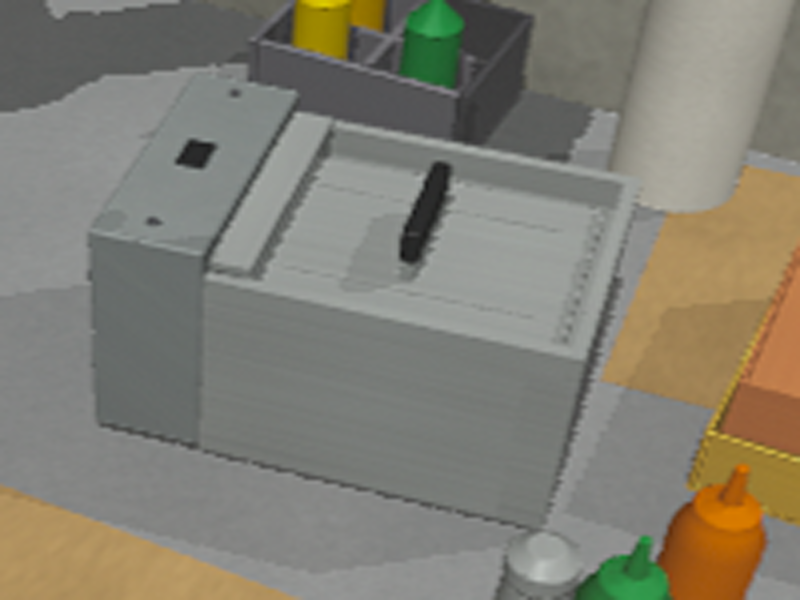

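View pics/w15.png

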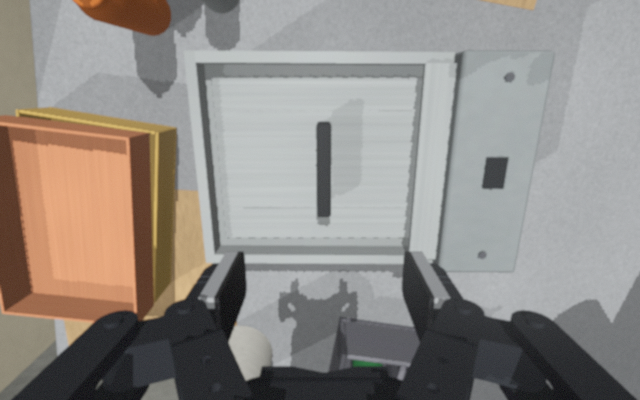

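View pics/d15.png

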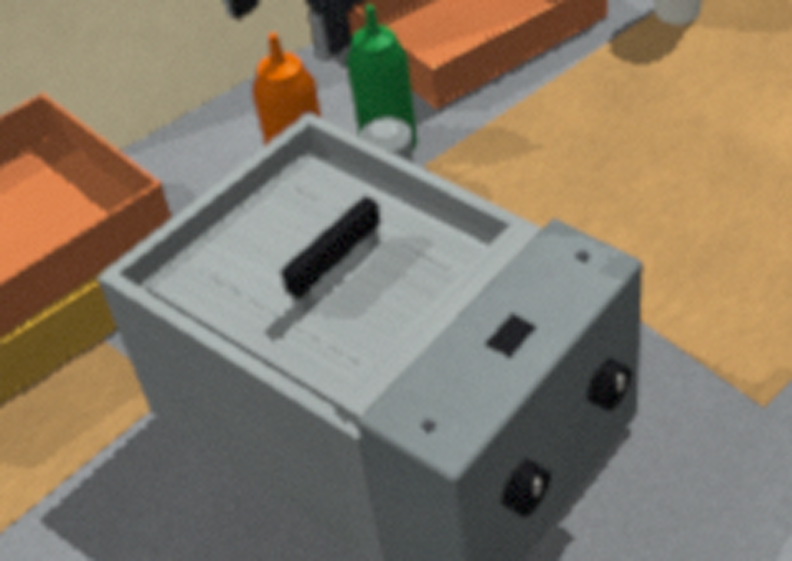

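```bash
python3 -c "
from workcell import arm
print(arm.sign_off()); print(arm.read_state()['clock'])"
```

```text
the job is handed in; nothing more can be done
None
the job is handed in; nothing more can be done
```

The larger cover is lying flat in its seat over the tank, with one short edge hooked under the lip. The gripper let go and is clear above it. I handed the job in at about 18 s of the 42 s allowed; no verdict came back.

**How it went:**
- I gripped the bar near its top. The tool can't be tilted in this interface, so I let the far edge rest on the fryer's rim and the cover tilt in the grip.
- I slid the near edge under the lip, then raised the handle until the far edge stood up at about 13–15° (estimated from tool position and pictures).
- I then swung it down in small steps, held all the way, and opened the fingers once it was seated.

**Last checks:**
- **Position:** the wrist view put the bar within about 1–2 pixels of its home position. Before release, the plate's far corner matched its home place to about 1 pixel (0.7 mm) relative to the rim.
- **Flatness:** the scene and side pictures show the cover flat inside the rims, near edge under the lip.
- **Forces:** about 14 N was the highest wrist force I read, while pressing the cover onto its seat, and it was near zero after release.

**What disagreed:**
- The bar slipped about 3 mm in the grip during the tilt.
- The first part of the swing left the near edge only about 7 mm under the lip. I pushed it back in, still held and with the far edge raised, and then finished the swing.
- The side camera's network estimate of the cover was about 3–4 pixels off its earlier estimate of the seat; the scene camera's agreed.

I never touched the small lid, and I did not take a final close look at it.

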